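# File the spice samples in their sloped trays

## Task

Put away the four sealed spice sample jars, each in the sloped tray of the same colour as its lid, slid down until it rests against the tray's back stop; the red tray takes two, the big red jar at the stop and the small red one right up against it on the uphill side. Keep the jars upright all along, leave them standing flat on the tray floors, and do not disturb the beaker, the brass weight or the spoon.

Things in the scene. Friction and masses are not known exactly. Their poses are not given: they have to be found in the camera images.
- big_red_jar: the larger closed white plastic jar with a red lid and red band: an upright cylinder 50 mm in diameter and 68 mm high (150 g, varies). Origin: centre of its underside, z up through the lid. Starts standing on the table.
- small_red_jar: the smaller closed white plastic jar with a red lid and red band: an upright cylinder 42 mm in diameter and 54 mm high (90 g, varies). Origin: centre of its underside, z up through the lid. Starts standing on the table.
- yellow_jar: closed white plastic jar with a yellow lid and yellow band: an upright cylinder 42 mm in diameter and 54 mm high (90 g, varies). Origin: centre of its underside, z up through the lid. Starts standing on the table.
- green_jar: closed white plastic jar with a green lid and green band: an upright cylinder 42 mm in diameter and 54 mm high (90 g, varies). Origin: centre of its underside, z up through the lid. Starts standing on the table.
- red_tray: fixed red tray. Origin: on the table under mid-floor; z up, x horizontal, downhill to the back stop. Floor slopes down 10 deg to +x, surface 20 mm above the origin at x=0; measured down the slope from there, the stop's face (square to floor, 28 mm high) is at +60 mm, the open wall-less upper end at -60. Inside 70 mm wide; 4 mm side walls 12 mm above floor. Jars do not slide by themselves.
- yellow_tray: fixed yellow tray. Origin: on the table under mid-floor; z up, x horizontal, downhill to the back stop. Floor slopes down 10 deg to +x, surface 20 mm above the origin at x=0; measured down the slope from there, the stop's face (square to floor, 28 mm high) is at +60 mm, the open wall-less upper end at -60. Inside 70 mm wide; 4 mm side walls 12 mm above floor. Jars do not slide by themselves.
- green_tray: fixed green tray. Origin: on the table under mid-floor; z up, x horizontal, downhill to the back stop. Floor slopes down 10 deg to +x, surface 20 mm above the origin at x=0; measured down the slope from there, the stop's face (square to floor, 28 mm high) is at +60 mm, the open wall-less upper end at -60. Inside 70 mm wide; 4 mm side walls 12 mm above floor. Jars do not slide by themselves.
- beaker: bystander: empty clear plastic beaker, 60 mm across the rim, 75 mm high, standing loose beside the trays. Origin: centre of its underside.
- weight: bystander: brass calibration weight with a knob on top, 34 mm in diameter, 50 mm high, standing loose beside the trays. Origin: centre of its underside.
- spoon: bystander: steel sampling spoon with a wooden handle, 150 mm long, lying loose between two trays, less than 25 mm high. Origin: middle of its underside; x runs along it towards the bowl.

How it is judged:
By the outcome, as a careful person would: the job done as asked, in the order asked, and still so for the second after the job is handed in, with the robot touching nothing.
It also fails if it takes over 104 s, if anything falls off the work surface, if the arm or the gripper's body presses on something with over 40 N, if the wrist force passes 120 N, or if a joint passes its speed limit or range.

## Robot

A 6-joint arm with a two-finger parallel gripper is mounted at the origin on the work surface. World frame = base frame: x ahead of the robot, y to its left, z up, the work surface at z = 0. Lengths are in mm, angles in rad, forces in N, time in s.
With the tool pointing down it reaches from about 300 to 950 mm from the base axis. Payload 3.1 kg.
Tool frame: the origin (TCP) lies at the centre of the arm's flange, where the gripper is bolted on; the fingertips stand 173 mm ahead of it and the grasp point (between the pads) lies 155 mm ahead of it (ctrl.tip_extent is the distance from the TCP to the fingertips, in mm); z points along the fingers, y is the line along which they close (so a half turn about z gives the same grasp; the last joint's range is limited). The gripper opens to 85 mm and grips with 20 to 120 N. Pads are 22 mm wide; open, the fingers measure 114 mm over their backs; the gripper's body (76 mm by 85 mm) begins 54 mm behind the grasp point. The pads swing forward as they close: fully open they stand 13 mm farther back than shut.
Start: joints at [-1.245, 0.308, 1.634, -0, 1.2, -0.07], TCP at [240.941, -576.698, 404.672] pointing down, gripper open.
Joint ranges: [-3.06, 3.06], [-0.79, 1.96], [0.05, 2.63], [-1.19, 4.34], [0.05, 2.64], [-2.94, 2.94]. Speed limits (rad/s): [2.79, 2.79, 3.14, 3.14, 3.14, 3.14].

## Interface

Orientations are given as a unit quaternion [w, x, y, z].
In Python, from plant import ctrl, kinematics, viewer, ticket gives the robot as it stands. Calls block until the motion is done:
- ctrl.move_ptp(position, orientation): joint-space move of the TCP to a pose.
- ctrl.move_linear(position, speed=150, ori=None, contact_N=None): straight line of the TCP; ori=None keeps the orientation; speed is the mean speed in mm/s. With contact_N (N) it stops when the force on the tool has changed by that much, and returns True; else False.
- ctrl.move_joints(angles): joint-space move.
- ctrl.command_gripper(opening): finger opening in mm; the grip force is fixed at half the most; returns when the fingers have stopped.
- ctrl.dwell(seconds).
- kinematics.inverse_kinematics(position, orientation): joint angles nearest the present ones, or None.
- viewer.get_image(name): name is "scene" or "top" or "wrist"; returns a dict with "color" (480x640x3 uint8, blue, green, red), "z_map" (480x640 float32, mm along the optical axis (not along the pixel's ray), 0 where there is no reading), "fov_y" (degrees; the focal length in pixels is half the picture's height over the tangent of half this angle, whatever the lens; pixels are square), "cx", "cy" (the principal point, pixels), "xyz" and "rotation" of the camera in the world. Camera axes: x right, y down, z forward; pixel columns grow to the right and rows downward; lengths in mm; the calibration is good to about 2 mm. A picture is of the moment at which its call begins.
A pose or a line that the arm cannot do raises ctrl.PlanningError and nothing moves.
- ticket.job_done(): hands the job in; it is judged then, once.
Readings, each from a call of its own:
- ctrl.read_clock(): time.
- ctrl.read_q(): joint angles.
- ctrl.read_joint_vel(): joint speeds.
- ctrl.read_effort(): joint torques, N m.
- ctrl.read_ee_pos(): TCP position.
- ctrl.read_ee_rot(): TCP orientation.
- ctrl.read_wrist_force(): force on the tool from outside, world axes, zero at the start.
- ctrl.read_ft_torque(): the same for the moment, N m.
- ctrl.read_grip_width(): finger opening in mm.
- ctrl.read_finger_force(): force on a finger pad.
Only numpy, scipy, OpenCV 4.12 (cv2) and the standard library are available. Lean on these libraries where they do the work, as an engineer would, in place of code of your own. Each camera call takes 0.05 s, during which the arm holds its last target. There are 200 camera calls.

## Working session

There is one attempt and no reset: what is moved stays moved. The work goes in short steps, each a Python script; the robot and the scene stay as the last script left them, time stands still between calls to the robot, and variables do not carry over. Pictures are saved under pics/ and viewed, at most 14 in all, crops included, and the job is handed in when it is done.

```bash
ls; mkdir -p pics
python3 - <<'E'
from plant import ctrl, viewer
import cv2,numpy as np
for n in ["scene","top"]:
    d=viewer.get_image(n); cv2.imwrite(f"pics/{n}0.png",d["color"]); np.savez(f"{n}0.npz",**d)
    print(n,d["fov_y"],d["cx"],d["cy"],d["xyz"],d["rotation"])
print(ctrl.read_clock(),ctrl.read_ee_rot())
E
```

```text
pics
scene 53.43235840295723 314.0161379614185 243.91248763512132 [1241.49192338   72.52629676  671.20348634] [-0.27152416  0.62881722  0.66510968 -0.29747714]
top 44.984276943111816 317.1699405048451 237.93817883206174 [ 482.39723861   18.38099843 1217.77583243] [ 0.02272113 -0.70542109  0.70813554 -0.02022131]
0.1 [-1.06146082e-03  9.80481015e-01  1.96610865e-01 -1.40196363e-04]
```

View pics/top0.png

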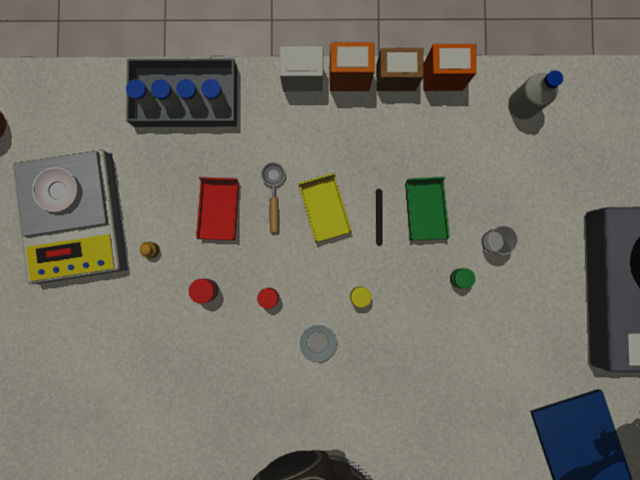

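View pics/scene0.png

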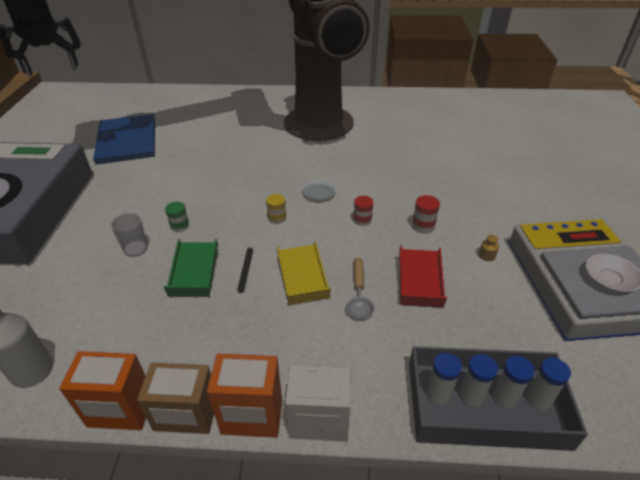

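The top view shows the jars at (203,291) for big red, (268,298) small red, (361,297) yellow and (462,279) green. The trays are at (218,209) red, (325,209) yellow and (427,209) green, with their stops on the far side. The beaker is at (497,241), the weight at (149,250), the spoon at (274,195), and there is also a black stick at (379,217). The scene view matches this.

```bash
cat > vis.py <<'E'
import numpy as np, cv2
from scipy.spatial.transform import Rotation as R
def rot(d):
    q=np.array(d["rotation"]); return R.from_quat(np.r_[q[1:],q[0]]).as_matrix()
def cloud(d):
    f=240/np.tan(np.radians(float(d["fov_y"]))/2); v,u=np.mgrid[:480,:640]; z=d["z_map"]
    P=np.dstack([(u-d["cx"])/f*z,(v-d["cy"])/f*z,z])
    return P@rot(d).T+d["xyz"]
HUE={"red":[(0,8),(172,180)],"yellow":[(24,34)],"green":[(50,80)]}
def mask(d,c):
    h=cv2.cvtColor(d["color"],cv2.COLOR_BGR2HSV)
    m=sum(((h[...,0]>=a)&(h[...,0]<=b)) for a,b in HUE[c])>0
    return (m&(h[...,1]>130)&(h[...,2]>50)).astype(np.uint8)
E
python3 - <<'E'
from vis import *
for n in ["top","scene"]:
    d=np.load(n+"0.npz"); P=cloud(d)
    print(n,"table z",np.median(P[330:350,150:250,2]) )
    for c in HUE:
        k,l,s,ce=cv2.connectedComponentsWithStats(mask(d,c))
        for i in range(1,k):
            if s[i,4]<150: continue
            p=P[(l==i)&(d["z_map"]>0)]; 
            if not(250<np.median(p[:,0])<800 and abs(np.median(p[:,1]))<330): continue
            zt=np.percentile(p[:,2],90)
            if s[i,4]<900:
                t=p[p[:,2]>zt-4]; (x,y),r=cv2.minEnclosingCircle(t[:,:2].astype(np.float32))
                print(c,"jar",ce[i].round(),"ztop",zt.round(1),"mean",t.mean(0).round(1),"circ",round(x,1),round(y,1),round(r,1))
            else:
                q=p[:,:2].astype(np.float32); (ctr,wh,a)=cv2.minAreaRect(q)
                A=np.c_[p[:,:2],np.ones(len(p))]; fl=p[:,2]<35
                for _ in range(4):
                    k_=np.linalg.lstsq(A[fl],p[fl,2],rcond=None)[0]; fl=abs(A@k_-p[:,2])<3
                print(c,"tray",np.round(ctr,1),np.round(wh,1),round(a,2),"slope",k_.round(3),"dir",np.degrees(np.arctan2(-k_[1],-k_[0])).round(1),"slope deg",np.degrees(np.hypot(k_[0],k_[1])).round(1),"zctr",(k_@[*ctr,1]).round(1))
E
```

```text
top table z 0.8259796023105537
red tray [614.1 231.9] [ 87.3 120.8] 87.19 slope [-1.71000e-01  7.00000e-03  1.24188e+02] dir -2.5 slope deg 9.8 zctr 20.6
red jar [201. 291.] ztop 71.4 mean [449.6 251.9  69.6] circ 449.8 252.4 24.8
red jar [267. 298.] ztop 57.1 mean [434.5 122.2  55.4] circ 433.5 122.1 20.7
yellow tray [615.    6.3] [120.6  77.2] 15.97 slope [-1.65000e-01 -4.00000e-02  1.22055e+02] dir 13.7 slope deg 9.8 zctr 20.1
yellow jar [360. 297.] ztop 56.3 mean [435.2 -64.9  54.7] circ 435.6 -64.7 20.7
green tray [ 611.6 -204.3] [118.9  77.4] 2.72 slope [-1.73000e-01  3.00000e-03  1.26514e+02] dir -1.2 slope deg 9.9 zctr 19.9
green jar [464. 278.] ztop 56.1 mean [ 471.5 -272.1   54.4] circ 472.4 -272.0 19.9
scene table z 2.0488949650949166
red jar [363. 203.] ztop 57.9 mean [434.9 119.5  56.4] circ 433.4 120.5 19.9
red jar [428. 204.] ztop 71.7 mean [450.5 249.2  70.3] circ 449.5 250.1 24.5
red tray [615.7 224.6] [ 76.1 127. ] 88.0 slope [-1.60000e-01  3.00000e-03  1.19581e+02] dir -1.1 slope deg 9.2 zctr 21.6
yellow tray [617.    3.5] [128.5  75.9] 15.95 slope [-1.69000e-01 -4.90000e-02  1.25715e+02] dir 16.2 slope deg 10.1 zctr 21.4
green tray [ 616.5 -205.7] [124.1  73.7] 3.98 slope [-1.76000e-01 -5.00000e-03  1.28451e+02] dir 1.7 slope deg 10.1 zctr 21.0
```

Run:
```python
from vis import *
for n in ["top","scene"]:
    d=np.load(n+"0.npz"); P=cloud(d)
    for c in HUE:
        k,l,s,ce=cv2.connectedComponentsWithStats(mask(d,c))
        for i in range(1,k):
            p=P[(l==i)&(d["z_map"]>0)]
            if s[i,4]<1500 or not(550<np.median(p[:,0])<700): continue
            x0=np.median(p[:,0]); xs=np.arange(x0-45,x0+45,5); m=[];w=[]
            for x in xs:
                y=p[abs(p[:,0]-x)<4,1]; a,b=np.percentile(y,[2,98]); m.append((a+b)/2); w.append(b-a)
            g=np.polyfit(xs+0,m,1); yaw=np.degrees(np.arctan(g[0]))
            t=(p[:,:2]-[615,np.polyval(g,615)])@[np.cos(np.radians(yaw)),np.sin(np.radians(yaw))]
            lo,hi=np.percentile(t,[1,99])
            print(n,c,"yaw",yaw.round(2),"y@615",np.polyval(g,615).round(1),"res",np.std(m-np.polyval(g,xs)).round(2),"w",np.mean(w).round(1),"ext",lo.round(1),hi.round(1))
```

```text
top red yaw -2.18 y@615 228.4 res 0.46 w 75.0 ext -60.7 57.3
top yellow yaw 15.85 y@615 6.7 res 0.36 w 76.5 ext -59.3 55.8
top green yaw 2.81 y@615 -203.4 res 0.23 w 74.2 ext -62.0 52.1
scene red yaw -1.89 y@615 224.3 res 0.2 w 74.0 ext -59.9 63.3
scene yellow yaw 13.09 y@615 2.0 res 1.97 w 74.8 ext -59.1 65.7
scene green yaw 4.06 y@615 -206.0 res 0.81 w 69.3 ext -58.6 61.7
```

```bash
cat > act.py <<'E'
import numpy as np
from plant import ctrl
from scipy.spatial.transform import Rotation as R
TRAY={"red":(614,226.5,-2.1),"yellow":(614,5,16),"green":(613.5,-204.5,3)}
T=np.radians(10)
def tray(c):
    x,y,a=TRAY[c]; Rz=R.from_euler("z",a,degrees=True)
    ex=Rz.apply([np.cos(T),0,-np.sin(T)]); n=Rz.apply([np.sin(T),0,np.cos(T)])
    return np.array([x,y,20.]),ex,n
def quat(ex,n):
    q=R.from_matrix(np.c_[ex,np.cross(-n,ex),-n]).as_quat(); return np.r_[q[3],q[:3]]
def sh(c):   # where the TCP's grasp point is, in tray coordinates (s, height)
    o,ex,n=tray(c); g=ctrl.read_ee_pos()-155*n-o; return np.round([g@ex,g@n],1)
def pick_place(xy,h,c,s_goal,run):
    o,ex,n=tray(c); a=np.radians(TRAY[c][2]); v=np.array([0,0,1.]); q0=quat(np.array([np.cos(a),np.sin(a),0]),v); q1=quat(ex,n)
    g=np.array([*xy,h]); ctrl.command_gripper(80)
    ctrl.move_ptp(g+[0,0,155+75],q0); ctrl.move_linear(g+[0,0,155],120)
    ctrl.command_gripper(20); w=ctrl.read_grip_width(); print("width",w,"force",ctrl.read_finger_force(),"t",ctrl.read_clock())
    if w<30: raise SystemExit("missed")
    ctrl.move_linear(g+[0,0,155+70],150)
    P=lambda s,z:o+s*ex+(h+z+155)*n
    ctrl.move_ptp(P(s_goal-run,45),q1); ctrl.move_linear(P(s_goal-run,8),120)
    print("floor",ctrl.move_linear(P(s_goal-run,-6),20,contact_N=3),sh(c)-[0,h],ctrl.read_wrist_force().round(1))
    z=sh(c)[1]-h
    print("stop",ctrl.move_linear(P(s_goal+8,z),25,contact_N=7),sh(c)-[s_goal,h],ctrl.read_wrist_force().round(1),"t",ctrl.read_clock())
def release(c):
    o,ex,n=tray(c); ctrl.command_gripper(80); ctrl.move_linear(ctrl.read_ee_pos()+80*n,150); print("t",ctrl.read_clock())
E
python3 - <<'E'
from act import *
pick_place((449.7,251.1),45,"red",35,28)
E
```

```text
width 48.68243093249326 force 61.89483404159546 t 4.5167
floor True [7.4 1. ] [ 0.7 -0.1  3.1]
stop True [-26.5   1.1] [ 0.4 -0.2  3.6] t 7.2333
```

```bash
cat >> act.py <<'E'
def slide(c,s_goal,N=10,speed=20):
    o,ex,n=tray(c)
    for _ in range(4):
        s=sh(c)[0]; hit=ctrl.move_linear(ctrl.read_ee_pos()+(s_goal+8-s)*ex,speed,contact_N=N)
        s2=sh(c); print("slide",hit,s2[0]-s_goal,s2[1],"F along,normal",[round(float(ctrl.read_wrist_force()@k),1) for k in (ex,n)],"t",ctrl.read_clock())
        if not hit or s2[0]>s_goal-6: break
E
python3 - <<'E'
from act import *
slide("red",35)
E
```

```text
slide True 2.8999999999999986 46.2 F along,normal [-0.9, 3.1] t 8.6417
```

Run:
```python
from act import *
slide("red",35,N=12,speed=10)
from plant import viewer
import cv2
release("red")
o,ex,n=tray("red"); 
d=viewer.get_image("wrist"); cv2.imwrite("pics/w1.png",d["color"]); np.savez("w1.npz",**d)
```

```text
slide True 4.700000000000003 46.4 F along,normal [-1.8, 4.2] t 9.0833
t 10.1833
```

View pics/w1.png

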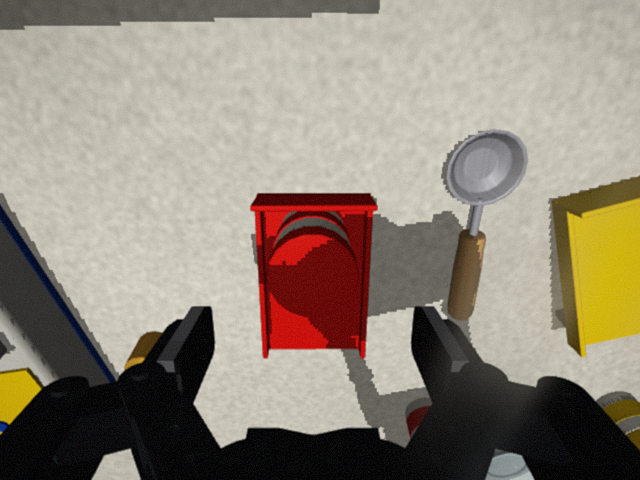

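The wrist view shows the big red jar standing in the red tray with its lid around (313,265), close to the stop at row ~205. I'll measure the gap numerically.

```bash
cat > chk.py <<'E'
from vis import *; from act import tray
def chk(d,c,h,s0,s1):
    o,ex,n=tray(c); ey=np.cross(n,ex); P=cloud(d)-o; m=(d["z_map"]>0)
    s,y,z=P@ex,P@ey,P@n
    k=m&(abs(z-h)<5)&(s>s0)&(s<s1)&(abs(y)<36); k=cv2.morphologyEx(k.astype(np.uint8),cv2.MORPH_OPEN,np.ones((3,3)))>0
    q=np.c_[s[k],y[k]].astype(np.float32)
    ctr,r=cv2.minEnclosingCircle(q); st=m&(abs(z-27)<3)&(s>57)&(s<75)&(abs(y)<34)
    A=np.c_[q,np.ones(len(q))]; pl=np.linalg.lstsq(A,z[k],rcond=None)[0]
    print(c,"lid n",k.sum(),"circ s,y",np.round(ctr,1),"r",round(r,1),"mean",q.mean(0).round(1),"height",z[k].mean().round(1),"tilt deg",np.degrees(pl[:2]).round(1),"stop s 5/50%",np.percentile(s[st],[5,50]).round(1) if st.any() else None)
E
python3 - <<'E'
from chk import *; from plant import viewer
chk(np.load("w1.npz"),"red",68,-10,70)
for n in ["top","scene"]:
    d=viewer.get_image(n); np.savez(n+"1.npz",**d); chk(d,"red",68,-10,70); cv2.imwrite(f"pics/{n}1.png",cv2.resize(d["color"][150:310,150:350] if n=="top" else d["color"][200:360,330:530],None,fx=3,fy=3,interpolation=cv2.INTER_CUBIC))
E
```

```text
red lid n 6161 circ s,y [32.9  0.3] r 25.1 mean [34.5  0.4] height 67.0 tilt deg [-0.6  0. ] stop s 5/50% [58.2 60.8]
red lid n 0 circ s,y [0. 0.] r 0.0 mean [nan nan] height nan tilt deg [0. 0.] stop s 5/50% [58.3 60.4]
red lid n 581 circ s,y [30.6  0.2] r 25.5 mean [32.8 -0.2] height 69.1 tilt deg [-1.2  0.6] stop s 5/50% [57.5 59.6]chk.py:9: RuntimeWarning: Mean of empty slice.
  print(c,"lid n",k.sum(),"circ s,y",np.round(ctr,1),"r",round(r,1),"mean",q.mean(0).round(1),"height",z[k].mean().round(1),"tilt deg",np.degrees(pl[:2]).round(1),"stop s 5/50%",np.percentile(s[st],[5,50]).round(1) if st.any() else None)
  ret = um.true_divide(
  ret = ret.dtype.type(ret / rcount)
```

View pics/scene1.png

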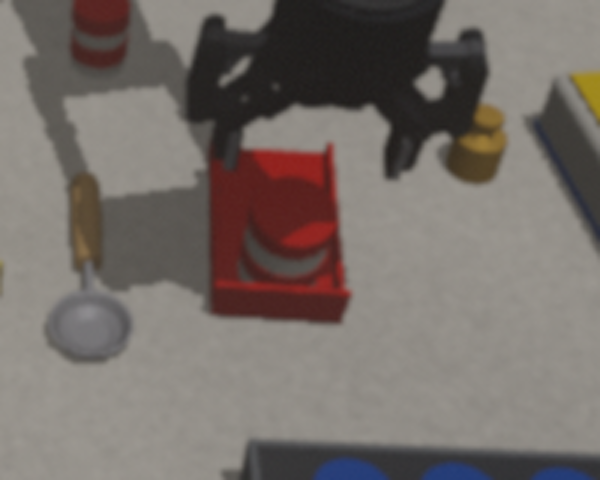

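The crop shows the jar low against the stop at about (290,270), standing flat. Measured lid s ≈ 34.5 against 35 expected, so it is in contact. Next is the small red jar.

```bash
sed -i '/^    z=sh(c)\[1\]-h/d; s/^    print("stop".*/    slide(c,s_goal)/' act.py
python3 - <<'E'
from act import *
pick_place((433.4,121.3),36,"red",-11,20)
slide("red",-11,N=12,speed=10)
release("red")
from chk import *; from plant import viewer
d=viewer.get_image("wrist"); cv2.imwrite("pics/w2.png",d["color"])
chk(d,"red",68,-10,70); chk(d,"red",54,-50,12)
E
```

```text
width 40.335306514316294 force 60.401397943496704 t 12.7833
floor True [-30.6   0.8] [0.4 0.6 3.6]
slide True 1.0999999999999996 36.9 F along,normal [-1.3, 4.7] t 16.1917
slide True 2.5 37.0 F along,normal [-2.0, 3.6] t 16.65
t 17.8
red lid n 8548 circ s,y [33.2  0.4] r 25.1 mean [34.5  0.4] height 67.0 tilt deg [-0.2  0. ] stop s 5/50% [58.4 60.1]
red lid n 3989 circ s,y [-13.1   0.4] r 20.9 mean [-12.8   0.3] height 53.0 tilt deg [-0.3  0.1] stop s 5/50% [58.4 60.1]
```

View pics/w2.png

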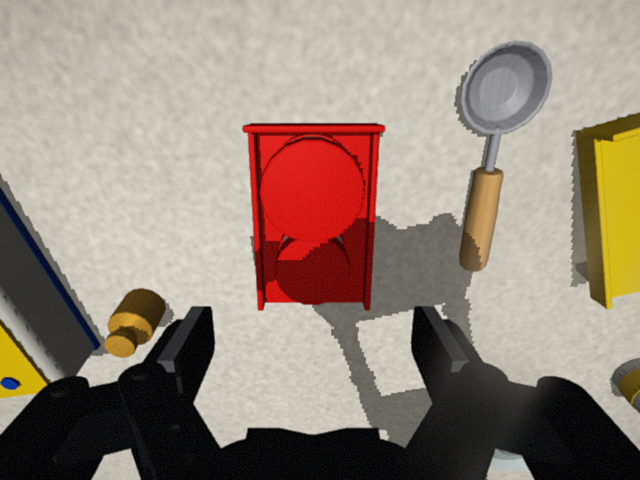

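The small red jar (lid at (313,270)) sits right behind the big one (lid at (313,190)). Their centres are 46.3 mm apart against 46 nominal, and both are flat. Next are yellow and green.

Run:
```python
from act import *
from chk import *; from plant import viewer
for c,xy in (("yellow",(435,-65.8)),("green",(472,-273))):
    pick_place(xy,36,c,39,26)
    if sh(c)[0]<34: raise SystemExit("short")
    slide(c,39,N=12,speed=10)
    release(c)
    d=viewer.get_image("wrist"); cv2.imwrite(f"pics/w_{c}.png",d["color"]); chk(d,c,54,0,70)
```

```text
width 40.721314514660676 force 60.28969645500183 t 20.5917
floor True [13.4  1. ] [1.7 0.1 4. ]
slide True 2.5 37.1 F along,normal [-0.9, 2.1] t 24.3833
slide True 4.299999999999997 37.2 F along,normal [-1.3, 3.6] t 24.8333
t 25.9833
yellow lid n 4174 circ s,y [38.2  0.1] r 20.9 mean [39.4  0.2] height 53.1 tilt deg [-0.7 -0. ] stop s 5/50% [57.7 61.6]
width 40.71003765370961 force 60.511354207992554 t 28.8
floor True [13.4  0.8] [ 0.5 -1.5  3.8]
slide True 0.3999999999999986 36.9 F along,normal [-0.8, 3.9] t 32.3917
slide True 2.1000000000000014 37.1 F along,normal [-2.1, 3.4] t 32.875
t 34.025
green lid n 4157 circ s,y [36. -0.] r 21.1 mean [37.3  0.2] height 52.8 tilt deg [-0.6  0.1] stop s 5/50% [57.7 59.7]
```

Everything is at the stops to within about 1 mm. There is plenty of time, so I'll confirm with a gentle closed-finger push from uphill on each tray.

```bash
cat > push.py <<'E'
from act import *
def push(c,edge):
    o,ex,n=tray(c); q=quat(ex,n); P=lambda s,z:o+s*ex+(z+155)*n
    s=edge-11-9
    ctrl.move_ptp(P(s,110),q); ctrl.command_gripper(0); ctrl.move_linear(P(s,42),120)
    for _ in range(4):
        p=ctrl.read_ee_pos(); hit=ctrl.move_linear(P(edge-11+6,42),10,contact_N=3)
        print(c,"hit",hit,"front minus edge",round(sh(c)[0]+11-edge,1),ctrl.read_wrist_force().round(1),"t",ctrl.read_clock())
        if not hit or sh(c)[0]+11>edge-5: break
    ctrl.move_linear(P(s,42),60); ctrl.move_linear(P(s,110),150)
E
python3 - <<'E'
from push import *
from chk import *; from plant import viewer
for c,h,s0,s1,e in (("green",54,0,70,18),("yellow",54,0,70,18),("red",54,-50,12,-32)):
    push(c,e)
    d=viewer.get_image("wrist"); cv2.imwrite(f"pics/p_{c}.png",cv2.resize(d["color"],(400,300))); chk(d,c,h,s0,s1)
    if c=="red": chk(d,c,68,-10,70)
im=np.hstack([cv2.imread(f"pics/p_{c}.png")[:, :] for c in ("green","yellow")]); cv2.imwrite("pics/pgy.png",im)
ctrl.move_joints([-1.245,0.308,1.634,0,1.2,-0.07])
d=viewer.get_image("top"); cv2.imwrite("pics/topF.png",d["color"]); chk(d,"red",68,-10,70);chk(d,"red",54,-50,12);chk(d,"yellow",54,0,70);chk(d,"green",54,0,70); print(ctrl.read_clock())
E
```

```text
green hit True front minus edge -2.6 [-0.2 -1.  -0.9] t 36.6167
green lid n 5288 circ s,y [36.4  0.1] r 20.8 mean [37.3  0.2] height 52.8 tilt deg [-0.3  0.1] stop s 5/50% [57.5 59.3]
yellow hit True front minus edge -0.6 [-0.5 -0.3 -0.1] t 40.225
yellow lid n 5369 circ s,y [38.3  0.2] r 20.9 mean [39.3  0.2] height 53.2 tilt deg [-0.3  0.2] stop s 5/50% [58.5 61.3]
red hit True front minus edge -1.5 [-0.3  0.7 -0.4] t 43.85
red lid n 5299 circ s,y [-12.6  -0. ] r 21.0 mean [-11.9   0.3] height 53.0 tilt deg [-0.2  0.1] stop s 5/50% [58.2 60.1]
red lid n 11459 circ s,y [33.3  0.3] r 25.1 mean [34.1  0.3] height 67.0 tilt deg [0.  0.1] stop s 5/50% [58.2 60.1]
red lid n 457 circ s,y [33.9  2.8] r 25.2 mean [33.2  1.8] height 68.2 tilt deg [ 1.4 -0.1] stop s 5/50% [58.9 60.9]
red lid n 326 circ s,y [-11.9   2.5] r 21.1 mean [-12.5   2.3] height 54.3 tilt deg [0.4 0.2] stop s 5/50% [58.9 60.9]
yellow lid n 321 circ s,y [39.8  2.4] r 21.0 mean [39.3  2.3] height 54.1 tilt deg [0.4 0. ] stop s 5/50% [60.2 62.7]
green lid n 287 circ s,y [37.   2.6] r 20.7 mean [37.   2.2] height 53.3 tilt deg [-1.  -0.4] stop s 5/50% [58.2 60.1]
47.9
```

View pics/topF.png

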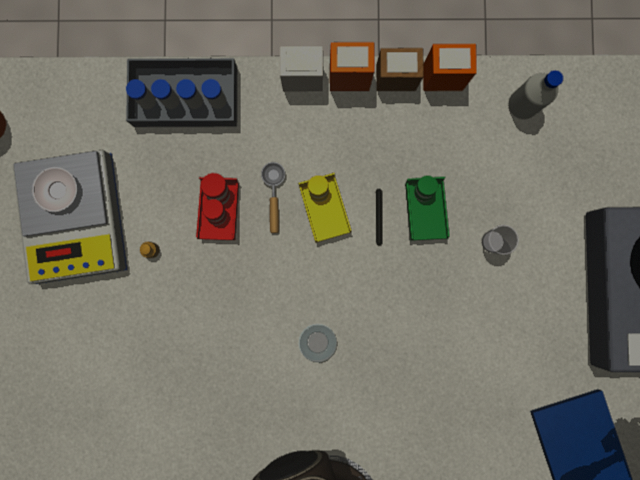

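View pics/pgy.png

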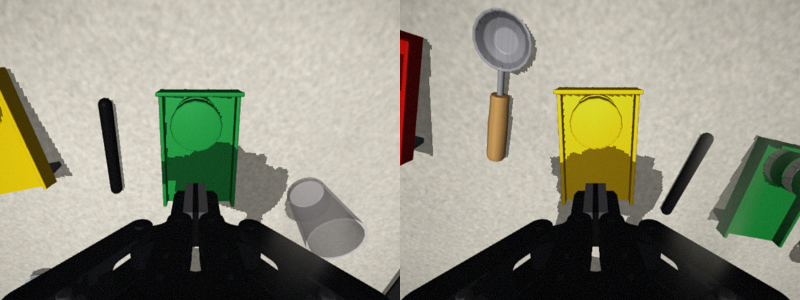

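All four jars stand against their stops: lids at (214,185) and (216,209) in red, (319,187) in yellow and (427,187) in green. The bystanders are where they were: spoon (274,195), weight (149,250), beaker (497,241). The push moved nothing.

```bash
python3 -c "
from plant import ticket; print(ticket.job_done())"
```

```text
the job is handed in; nothing more can be done
None
```

I handed the job in at about 48 s: all four jars stand flat in the trays matching their lids, each against its back stop (small red against big red), and the beaker, weight and spoon look unmoved in the final top view.

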